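# Clamp a steel test block with the under-deck knob

### The job

Pick up the larger of the two grey steel test blocks and set it flat on the deck of the small clamp stand, between the jaw and the fence, with its long side spanning from jaw to fence. Then turn the knob under the front of the deck by its handle until the jaw holds the block hand-tight: keep turning until the effort clearly rises above that of free turning, then stop, as overtightening marks the block. Let go of everything, and leave the small block, the vial and the brass weight where they are.

Things in the scene. Friction and masses are not known exactly. Their poses are not given: they have to be found in the camera images.
- clamp_stand: fixed grey C-shaped stand on the bench, 120 x 160 mm (x, y), yaw within 0.25 rad; origin at the centre of its underside. Level aluminium deck from -60 to 60 mm in x and -80 to 80 mm in y, top 85 and underside 73 mm above the bench, overhanging to the front (-x); below it, in front of x = 0, only the knob and a base plate 12 mm high
- deck_centre (a point): centre of the deck's top. The block goes here: the jaw's face is at y = -28 mm from here (stand axes) with the knob at 0; facing it at the +y side is a steel fence, 44 mm wide in x, 24 mm high, its face at y = +25 to +34 mm (bolted on differently each time, not measured)
- knob_axis (a point): on the knob's vertical axis under the deck, 45 mm in front of the stand's centre and 15 mm behind the deck's front edge, at the height of the handle's middle (51 mm above the bench)
- knob (a joint): angle (rad) of the black under-deck knob: 0 jaw open, 1.65 end stop, starts at 0 to 0.2; grows anticlockwise seen from above. Jaw closes 16 mm per rad. Free turning takes about 0.5 N m (7 N at 70 mm from the axis); each 10 N of jaw force on the block adds 0.16 N m. Hand-tight is a jaw force of about 15 N (6 to 30 N). It stays where it is left
- handle_point (a point): middle of the knob's handle, 70 mm from the axis. The handle is one straight level bar 14 mm wide, 16 mm high, ending 97 mm from the axis. In the stand's axes it points from the axis along (-cos a, sin a), a = 0.6 - knob angle: it sweeps in front of the deck from the +y side to the -y side as it tightens
- jaw: steel jaw on the deck, 40 mm wide in x, 26 mm high, driven by the knob; with a sprung pad as its face that yields 1 mm per 15 N; origin in the middle of the unpressed face, at deck level; y axis toward the fence (axes as the stand's)
- test_block: the larger grey steel block, 32 x 40 x 20 mm (x, y, z), 0.11 kg, loose on the bench, yaw within 0.3 rad; origin at the centre of its underside. Its 40 mm side (y) goes between jaw and fence
- small_block: smaller grey steel block, 24 x 30 x 15 mm, origin at the centre of its underside, on the bench beside the larger one (6 to 12 cm apart, either one to the left); leave alone
- vial: upright capped glass vial, 22 mm across, 58 mm high, origin at its underside; leave alone
- brass_weight: brass weight with a knob on top, 29 mm across, 40 mm high, origin at its underside; leave alone
Things that resemble listed ones, but are neither listed nor needed, are in the scene too. Leave any pink or turquoise look-alike of the test_block alone.

How it is judged:
On the way, in this order (a step that is already met when the one before it is completed fails the run):
1. the larger block lies flat and let go on the deck between jaw and fence, long side spanning, not yet clamped (x of test_block in the frame of clamp_stand between -0.015 and 0.015 m and y of test_block in the frame of jaw above 0.017 m and z of test_block in the frame of clamp_stand between 0.082 and 0.088 m and angle between the y axis of test_block and the y axis of clamp_stand, either way round below 0.35 rad and contact force between the fingers and test_block below 0.1 N and contact force between jaw and test_block below 3 N), for 0.2 s.
2. the jaw is tightened on the block (contact force between jaw and test_block above 6 N), for 0.3 s.
At the end, for the whole second after the job is handed in: The larger block lies flat on the deck (height within 3 mm, tilt under 0.08 rad), square between jaw and fence (within 0.1 rad, centre within 15 mm of the deck's centre line), at rest, the jaw pressing on it with 6 to 30 N (contact force between jaw and test_block between 6 and 30 N and x of test_block in the frame of clamp_stand between -0.015 and 0.015 m and z of test_block in the frame of clamp_stand between 0.082 and 0.088 m and angle between the y axis of test_block and the y axis of clamp_stand, either way round below 0.1 rad and angle between test_block's own z axis and vertical below 0.08 rad and linear speed of test_block below 0.01 m/s); the robot touches nothing.
It fails at once if the jaw presses the block with more than 35 N (overtightened) (contact force between jaw and test_block above 35 N).
It fails at once if the small block, the vial or the brass weight is moved by more than 15 mm (distance of any of small_block, vial, brass_weight from where it was at the start of the episode above 0.015 m).
It also fails if it takes over 72 s, if anything falls off the work surface, if the arm or the gripper's body presses on something with over 40 N, if the wrist force passes 120 N, or if a joint passes its speed limit or range.

### The arm

A 6-joint arm with a two-finger parallel gripper is mounted at the origin on a cart in front of the work surface, level with it; the furniture and walls round the work are solid. World frame = base frame: x ahead of the robot, y to its left, z up, the work surface at z = 0. Lengths are in m, angles in rad, forces in N, time in s.
With the tool pointing down it reaches from about 0.3 to 0.825 m from the base axis. Payload 5.4 kg.
Tool frame: the origin (TCP) lies between the finger pads; the fingertips stand 17 mm ahead of it and the grasp point (between the pads) lies 2 mm behind it; z points along the fingers, y is the line along which they close (so a half turn about z gives the same grasp; the last joint's range is limited). The gripper opens to 92 mm and grips with 3 to 60 N. Pads are 20 mm wide; open, the fingers measure 128 mm over their backs; the gripper's body (75 mm by 189 mm) begins 69 mm behind the grasp point.
Start: joints at [-1.467, 0.158, 1.597, -0, 1.386, -0.21], TCP at [0.177, -0.547, 0.232] pointing down, gripper open.
Joint ranges: [-2.91, 2.91], [-0.94, 2.29], [0.18, 2.7], [-1.29, 4.43], [0.17, 2.64], [-3, 3]. Speed limits (rad/s): [2.57, 2.57, 3.14, 3.14, 3.14, 3.14].

### API

Orientations are given as a unit quaternion [w, x, y, z].
In Python, from rig import manip gives the robot as it stands.
- The arm moves only by the tool jog_arm, never from a script. Its argument "series" is a list of rows, each an object with "slide": the shift along the tool's x, y, z in m, a list of three; "spin": the turn about the tool's z in degrees; "gripper": the closure, from 0 (fully open) to 1 (shut). In form: [{"slide": [dx, dy, dz], "spin": spin, "gripper": gripper}, ...]. A call has 1 to 5 rows; each row shifts and turns the commanded pose from where the row before left it, along the tool's axes as they then stand; what a row does not reach is not made up. A row lasts 1/12 s, in which the tool goes at most 41.7 mm and 7.16 degrees, less where a joint would pass 70% of its speed; a pose out of reach is approached as far as the arm can. A call is refused whole if a number of a shift passes 0.0417 or a number of a turn 7.16, either way. A call with a gripper value outside its range is refused whole. The fingers move at their own pace and stop on an object; "squeeze" is the grip in N (left out, the last holds). Time passes only in rows, so rows that do not move let the fingers close. It gives the time, the measured TCP pose, the force, the opening and the grip force at its end, in the units of the state.
- manip.state(): the state, without advancing time (a new reading comes with each control period).
- manip.capture(name): name is "scene" or "side" or "wrist"; returns a dict with "color" (420x560x3 uint8, red, green, blue), "fx", "fy", "cx", "cy" (pixels), "xyz" and "attitude" of the camera in the world. Camera axes: x right, y down, z forward; pixel columns grow to the right and rows downward; lengths in m; the calibration is good to about 2 mm. The wrist camera is an equidistant fisheye: a pixel r from the principal point sees the ray r / f radians off the axis. A picture is of the moment at which its call begins. There is no depth.
- manip.finish_job(): hands the job in; it is judged then, once.
The state is a dict: "clock": time; "joint_positions": joint angles; "joint_vel": joint speeds; "joint_efforts": joint torques, N m; "eef_pos": TCP position; "ee_rot": TCP orientation; "force": force on the tool from outside, world axes, zero at the start; "wrist_torque": the same for the moment, N m; "grip_width": opening from 0.0 (shut) to 1.0 (fully open); "grasp_force": force on a finger pad.
Only numpy, scipy, OpenCV 4.12 (cv2) and the standard library are available. Lean on these libraries where they do the work, as an engineer would, in place of code of your own. Each camera call takes 0.05 s, during which the arm holds its last target. There are 200 camera calls.

## Working session

There is one attempt and no reset: what is moved stays moved. The work goes in short steps, Python scripts to look and compute and a tool call to move; the robot and the scene stay as the last step left them, time stands still between calls to the robot, and variables do not carry over. Pictures are saved under pics/ and viewed, at most 10 in all, crops included, and the job is handed in when it is done.

Besides the shell and the picture viewer there is one more tool, called after "Emit:" as a command line: name --argument value ..., lists and objects as JSON in quotes. jog_arm: Moves the arm, as the interface text tells. Its arguments: {"type":"object","properties":{"series":{"type":"array"},"squeeze":{"type":"number"}},"required":["series"]}

```bash
mkdir -p pics; ls; python3 - <<'E'
from rig import manip
import cv2, numpy as np
s=manip.state(); print(s)
ims=[]
for n in ("scene","side"):
    c=manip.capture(n); cv2.imwrite(f"pics/{n}0.png",c["color"][:,:,::-1]); print(n,[c[k] for k in("fx","fy","cx","cy","xyz","attitude")])
E
```

```text
pics
{'clock': 0.0, 'joint_positions': array([-1.46709619e+00,  1.59034561e-01,  1.59819536e+00,  3.10566391e-05,
        1.38621762e+00, -2.10049663e-01]), 'joint_vel': array([ 1.18769287e-03, -4.70335387e-04, -8.17049775e-04,  1.10369530e-03,
        4.10676869e-05, -1.20823336e-03]), 'joint_efforts': array([ 3.66715876e-04, -3.85579705e+01, -3.22100329e+01,  7.01425388e-02,
        3.80114245e-02, -1.43179523e-04]), 'eef_pos': array([ 0.17741542, -0.54633013,  0.23064551]), 'ee_rot': array([-9.25323124e-04,  9.87720370e-01,  1.56229351e-01,  6.45337705e-05]), 'force': array([0.26899935, 0.01348059, 0.10819023]), 'wrist_torque': array([-9.90650288e-03, -1.80286037e-05,  1.86474562e-02]), 'grasp_force': 0.0, 'grip_width': 0.9994753688711929}
scene [522.2221718600533, 522.2221718600533, 275.84475921630883, 211.5479345572262, array([0.0976935 , 0.68659647, 0.75086027]), array([ 0.11224062, -0.22204002,  0.86145278, -0.44271817])]
side [416.2175205517133, 416.2175205517133, 280.18250603644185, 207.85218574610582, array([ 0.37806453, -0.85807609,  0.49054944]), array([-0.51177526,  0.85301997, -0.08681348,  0.05391143])]
```

View pics/scene0.png

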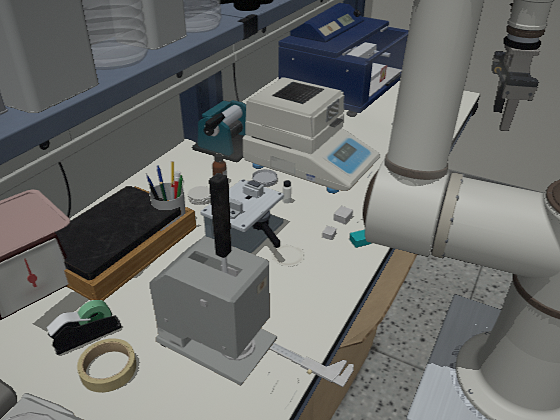

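View pics/side0.png

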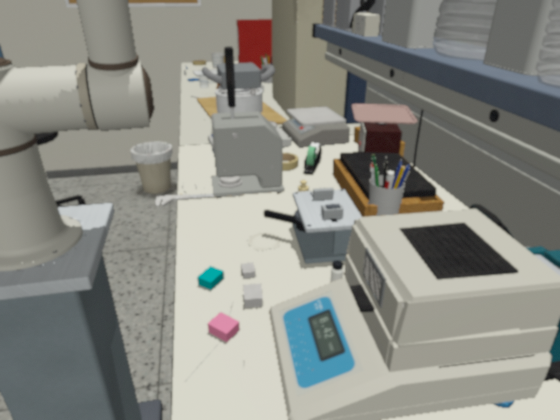

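The scene view shows the stand at about (240,205), grey blocks at (343,214) and (329,232), and a turquoise look-alike at (360,238). The side view shows the stand at (325,220), grey blocks at (253,295) and (248,270), with turquoise at (210,277) and pink at (223,326). The candidate is side (253,295), scene (343,214), because it is the larger grey one. I'll confirm that in an enlarged crop.

```bash
cat > h.py <<'E'
import numpy as np, cv2
from scipy.spatial.transform import Rotation as R
from rig import manip
def rot(q): return R.from_quat([q[1],q[2],q[3],q[0]])
def ray(c,u,v,fish=False):
    d=np.array([(u-c["cx"])/c["fx"],(v-c["cy"])/c["fy"],1.])
    if fish:
        r=np.hypot(d[0],d[1]); d=np.array([*(d[:2]/max(r,1e-9)*np.sin(r)),np.cos(r)])
    return np.array(c["xyz"]),rot(c["attitude"]).apply(d)
def onplane(c,u,v,z,fish=False):
    o,d=ray(c,u,v,fish); return o+d*(z-o[2])/d[2]
def tri(*rays):
    A=sum(np.eye(3)-np.outer(d,d)/(d@d) for o,d in rays); b=sum((np.eye(3)-np.outer(d,d)/(d@d))@o for o,d in rays)
    return np.linalg.solve(A,b)
def proj(c,P,fish=False):
    d=rot(c["attitude"]).inv().apply(np.array(P)-c["xyz"])
    if fish:
        r=np.hypot(d[0],d[1]); t=np.arctan2(r,d[2]); return c["cx"]+c["fx"]*t*d[0]/r, c["cy"]+c["fy"]*t*d[1]/r
    return c["cx"]+c["fx"]*d[0]/d[2], c["cy"]+c["fy"]*d[1]/d[2]
E
python3 - <<'E'
import cv2, numpy as np
a=cv2.imread("pics/scene0.png")[165:265,185:385]; b=cv2.imread("pics/side0.png")[180:320,190:380]
cv2.imwrite("pics/c1.png",cv2.resize(a,None,fx=4,fy=4,interpolation=cv2.INTER_CUBIC))
cv2.imwrite("pics/c2.png",cv2.resize(b,None,fx=4,fy=4,interpolation=cv2.INTER_CUBIC))
E
```

```text
(no output)
```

View pics/c1.png

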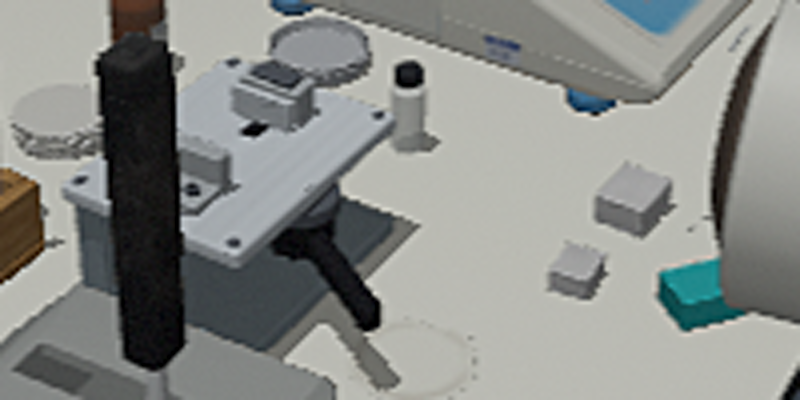

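View pics/c2.png

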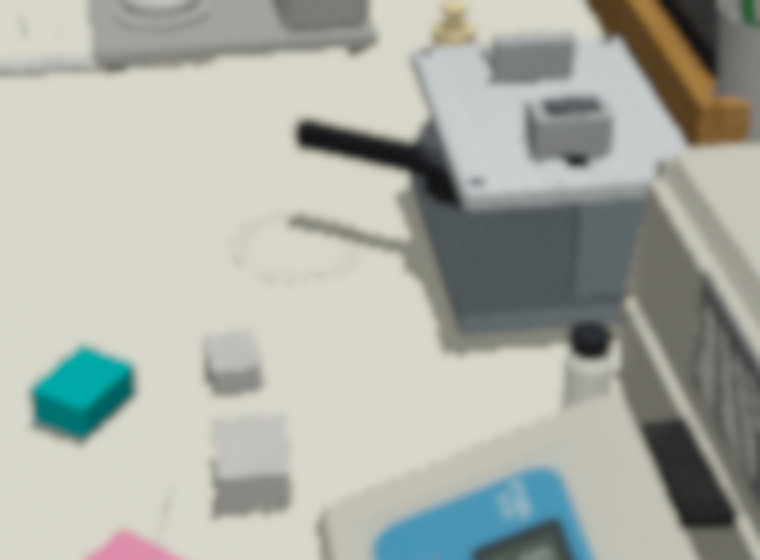

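The crops confirm it: the larger grey block is at side (253,296), scene (343,215), and the small one is at side (248,270), scene (329,232). The vial stands near the stand's -y side at side (337,275), and the brass weight is behind the fence at side (304,187). The handle tip is at side (265,213), scene (278,245).

```bash
python3 - <<'E'
from h import *
cs,ci=manip.capture("scene"),manip.capture("side")
S=lambda x,y:(185+x/4,165+y/4); I=lambda x,y:(190+x/4,180+y/4)
sc={'F+':(240,256),'F-':(396,118),'B+':(66,188),'B-':(228,60)}
si={'F-':(468,196),'B-':(690,148),'F+':(415,55),'B+':(620,38)}
P=[]
for k in sc:
    a=onplane(cs,*S(*sc[k]),.085);b=onplane(ci,*I(*si[k]),.085)
    print(k,a.round(4),b.round(4),tri(ray(cs,*S(*sc[k])),ray(ci,*I(*si[k]))).round(4)); P.append((a+b)[:2]/2)
P=np.array(P); print("centre",P.mean(0)); x=(P[2]+P[3]-P[0]-P[1]); y=P[0]+P[2]-P[1]-P[3]
print("yaw x",np.arctan2(x[1],x[0]),"yaw y",np.arctan2(-y[0],y[1]),np.linalg.norm(x)/2,np.linalg.norm(y)/2)
for n,c,cr in (("side block",ci,[I(212,421),I(285,415),I(290,464),I(216,468)]),("scene block",cs,[S(597,198),S(632,163),S(672,180),S(637,208)])):
    Q=np.array([onplane(c,*p,.02)[:2] for p in cr]); print(n,Q.mean(0),Q.round(4).tolist(),[(np.linalg.norm(Q[i]-Q[i-1]).round(4)) for i in range(4)])
print("handle tip",tri(ray(cs,*S(370,305)),ray(ci,*I(303,132))))
for n,c,p in(("small",ci,I(232,345)),("small",cs,S(578,260))): print(n,onplane(c,*p,.015))
print("vial",onplane(cs,*S(408,65),.058),onplane(ci,*I(590,330),.058))
print("brass",onplane(ci,*I(453,8),.04))
E
```

```text
F+ [ 0.5694 -0.0418  0.085 ] [ 0.5769 -0.0543  0.085 ] [ 0.5761 -0.0483  0.0804]
F- [ 0.5592 -0.1958  0.085 ] [ 0.5664 -0.2067  0.085 ] [ 0.5653 -0.2027  0.081 ]
B+ [ 0.6843 -0.0476  0.085 ] [ 0.6956 -0.0559  0.085 ] [ 0.693  -0.0544  0.0815]
B- [ 0.6762 -0.2019  0.085 ] [ 0.6869 -0.1837  0.085 ] [ 0.677  -0.1979  0.0907]
centre [ 0.62686556 -0.12344594]
yaw x 0.020016784111994486 yaw y -0.06367017975025405 0.11776278965289796 0.14740348605385337
side block [ 0.44931573 -0.28532946] [[0.4345, -0.2679], [0.467, -0.2702], [0.4636, -0.3035], [0.4321, -0.2998]] [np.float64(0.032), np.float64(0.0326), np.float64(0.0335), np.float64(0.0317)]
scene block [ 0.44398595 -0.28577677] [[0.4592, -0.2645], [0.4552, -0.3083], [0.4271, -0.3035], [0.4345, -0.2667]] [np.float64(0.0249), np.float64(0.044), np.float64(0.0285), np.float64(0.0375)]
handle tip [ 0.50971828 -0.07342835  0.05364466]
small [ 0.45173789 -0.20623565  0.015     ]
small [ 0.44679209 -0.20969287  0.015     ]
vial [ 0.5992292 -0.2872093  0.058    ] [ 0.60214327 -0.28566088  0.058     ]
brass [0.63933103 0.09766153 0.04      ]
```

```bash
cat >> h.py <<'E'
def yaw():
    x=rot(manip.state()["ee_rot"]).apply([1,0,0]); return np.arctan2(x[1],x[0])
def plan(target,tyaw,step=.033,spin=6.5,g=0):
    """straight world move with turn (tool down), as jog rows"""
    s=manip.state(); p=np.array(s["eef_pos"]); y0=yaw(); dy=(tyaw-y0+np.pi)%(2*np.pi)-np.pi; d=np.array(target)-p
    n=int(max(1,np.ceil(np.linalg.norm(d)/step),np.ceil(abs(np.degrees(dy))/spin)))
    print("from",p.round(4),"yaw",round(y0,4),"rows",n)
    sp=round(-np.degrees(dy)/n,2)
    for i in range(n):
        a=y0-np.radians(sp)*i; w=d/n
        print('{"slide":[%.4f,%.4f,%.4f],"spin":%.2f,"gripper":%g}'%(w[0]*np.cos(a)+w[1]*np.sin(a), w[0]*np.sin(a)-w[1]*np.cos(a), -w[2],sp,g)+("," if (i+1)%5 else "\n"))
E
python3 -c "
from h import *
plan([.447,-.286,.2],np.pi/2-.05)"
```

```text
from [ 0.1774 -0.5466  0.231 ] yaw 0.3138 rows 12
{"slide":[0.0281,-0.0137,0.0026],"spin":-5.76,"gripper":0},
{"slide":[0.0293,-0.0108,0.0026],"spin":-5.76,"gripper":0},
{"slide":[0.0302,-0.0078,0.0026],"spin":-5.76,"gripper":0},
{"slide":[0.0309,-0.0048,0.0026],"spin":-5.76,"gripper":0},
{"slide":[0.0312,-0.0016,0.0026],"spin":-5.76,"gripper":0}

{"slide":[0.0312,0.0015,0.0026],"spin":-5.76,"gripper":0},
{"slide":[0.0309,0.0046,0.0026],"spin":-5.76,"gripper":0},
{"slide":[0.0303,0.0077,0.0026],"spin":-5.76,"gripper":0},
{"slide":[0.0294,0.0107,0.0026],"spin":-5.76,"gripper":0},
{"slide":[0.0281,0.0136,0.0026],"spin":-5.76,"gripper":0}

{"slide":[0.0266,0.0163,0.0026],"spin":-5.76,"gripper":0},
{"slide":[0.0248,0.0189,0.0026],"spin":-5.76,"gripper":0},
```

Emit:
jog_arm --series '[{"slide": [0.028, -0.014, 0.0026], "spin": -5.76, "gripper": 0}, {"slide": [0.029, -0.011, 0.0026], "spin": -5.76, "gripper": 0}, {"slide": [0.03, -0.008, 0.0026], "spin": -5.76, "gripper": 0}, {"slide": [0.031, -0.005, 0.0026], "spin": -5.76, "gripper": 0}, {"slide": [0.031, -0.002, 0.0026], "spin": -5.76, "gripper": 0}]'

```text
clock: 0.62
eef_pos: [0.2893, -0.4364, 0.2183]
ee_rot: [-0.0, 0.917, 0.399, 0.0]
force: [-0.1, -0.0, 0.2]
grip_width: 0.999
grasp_force: 0.0
```

Emit:
jog_arm --series '[{"slide": [0.031, 0.0015, 0.0026], "spin": -5.76, "gripper": 0}, {"slide": [0.031, 0.0045, 0.0026], "spin": -5.76, "gripper": 0}, {"slide": [0.03, 0.008, 0.0026], "spin": -5.76, "gripper": 0}, {"slide": [0.029, 0.011, 0.0026], "spin": -5.76, "gripper": 0}, {"slide": [0.028, 0.0135, 0.0026], "spin": -5.76, "gripper": 0}]'

```text
clock: 1.03
eef_pos: [0.4017, -0.3287, 0.2054]
ee_rot: [-0.0, 0.789, 0.615, 0.0]
force: [0.5, -0.5, -1.1]
grip_width: 1.0
grasp_force: 0.0
```

Emit:
jog_arm --series '[{"slide": [0.0265, 0.016, 0.0026], "spin": -5.76, "gripper": 0}, {"slide": [0.025, 0.019, 0.0026], "spin": -5.76, "gripper": 0}, {"slide": [0, 0, 0], "spin": 0, "gripper": 0}, {"slide": [0, 0, 0], "spin": 0, "gripper": 0}]'

```text
clock: 1.37
eef_pos: [0.4459, -0.2854, 0.2]
ee_rot: [-0.0, 0.724, 0.69, -0.0]
force: [0.1, -0.9, 0.1]
grip_width: 1.002
grasp_force: 0.0
```

```bash
python3 -c "
from h import *
s=manip.state(); print(s['clock'],s['eef_pos'],yaw(),s['force'],s['joint_positions'])
c=manip.capture('wrist'); print({k:c[k] for k in c if k!='color'})
cv2.imwrite('pics/w1.png',c['color'][:,:,::-1]); cv2.imwrite('pics/w1x.png',cv2.resize(c['color'][:,:,::-1],(800,600),interpolation=cv2.INTER_CUBIC))"
```

```text
1.3667 [ 0.44586963 -0.28538827  0.19999134] 1.5220453608725 [ 0.0656881  -0.8562472   0.11479282] [-7.97634405e-01  6.71723551e-02  1.75994208e+00 -3.52689139e-04
  1.31533497e+00 -7.48794314e-01]
{'fx': 325.19226210127806, 'fy': 325.19226210127806, 'cx': 285.7510875971834, 'cy': 210.89360141236963, 'xyz': array([ 0.45183025, -0.21062897,  0.35455855]), 'attitude': array([ 0.13527384,  0.99050955, -0.02399643, -0.00399896])}
```

View pics/w1x.png

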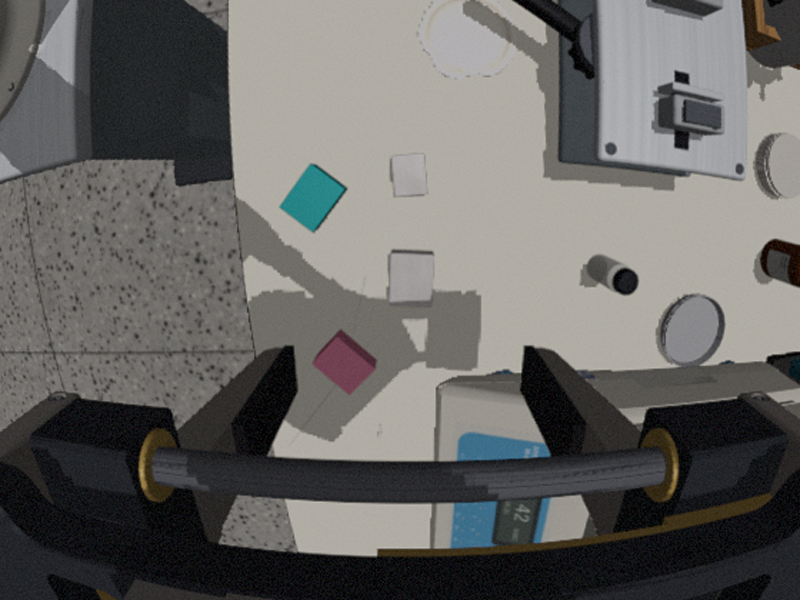

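The wrist view (800x600 scaling) shows the larger grey block at about (411,275), the small one at (408,175), the vial at (612,275), and the deck's front -y corner at (600,162) with the back one at (745,178). Next I'll measure the block precisely.

```bash
python3 - <<'E'
from h import *
im=cv2.imread("pics/w1.png"); c=manip.capture("wrist"); 
roi=im[165:222,265:312].astype(int); b,g,r=roi[...,0],roi[...,1],roi[...,2]
s=(r-b); print(s[30,::3],roi[30,::3].mean(1).astype(int)); print(roi[::3,23].mean(1).astype(int),s[::3,23])
m=cv2.medianBlur(((s<12)&(roi.mean(2)>130)).astype(np.uint8)*255,3)
cn,_=cv2.findContours(m,0,2); k=max(cn,key=cv2.contourArea); print(cv2.contourArea(k),cv2.boundingRect(k))
# metric rectangle
Q=np.array([onplane(c,p[0][0]+265,p[0][1]+165,.02,True)[:2] for p in k],np.float32)*1000
print(cv2.minAreaRect(Q)); print(cv2.boxPoints(cv2.minAreaRect(Q)))
for n,u,v in (("F-",599,161),("B-",745,178)): print(n,onplane(c,u/800*560,v/600*420,.085,True))
print("vial",onplane(c,626/800*560,281/600*420,.058,True),"small",onplane(c,408*.7,175*.7,.015,True))
E
```

```text
[13 10 12  4  5  5  4  5  5  5  3  4  2 12  9 11] [172 172 167 158 158 161 165 158 156 159 163 159 158 170 172 169]
[171 167 172 152 111 161 154 157 157 158 158 157 154 157 154 127  96 108
 108] [10 11 10 12  0  6  5  7  4  5  4  4  4  4  4  3  3  8  6]
1570.0 (0, 0, 47, 46)
((449.86004638671875, -279.7185363769531), (48.38521957397461, 48.93345260620117), 87.13674926757812)
[[ 424.2154  -302.65878]
 [ 473.08777 -305.10312]
 [ 475.5047  -256.7783 ]
 [ 426.63232 -254.33395]]
F- [ 0.56693509 -0.20448917  0.085     ]
B- [ 0.68532317 -0.20964739  0.085     ]
vial [ 0.60136709 -0.28704789  0.058     ] small [ 0.45079265 -0.21156635  0.015     ]
```

```bash
python3 - <<'E'
from h import *
im=cv2.imread("pics/w1.png"); c=manip.capture("wrist"); 
roi=im[165:222,265:312].astype(int); s=roi[...,2]-roi[...,0]; L=roi.mean(2)
m=((cv2.blur(s.astype(np.float32),(3,3))<8.5)&(L>135)).astype(np.uint8)*255; m=cv2.morphologyEx(m,cv2.MORPH_OPEN,np.ones((5,5)))
cn,_=cv2.findContours(m,0,1); k=max(cn,key=cv2.contourArea); print(cv2.contourArea(k),cv2.boundingRect(k))
Q=np.array([onplane(c,p[0][0]+265,p[0][1]+165,.02,True)[:2] for p in k],np.float32)*1000
print(cv2.minAreaRect(Q)); print(cv2.boxPoints(cv2.minAreaRect(Q)))
print(L[8:18,23].astype(int),L[:,23][40:52].astype(int))
E
```

```text
907.0 (8, 13, 31, 33)
((449.1771240234375, -287.2617492675781), (34.6505126953125, 31.877670288085938), 87.0218734741211)
[[ 432.3597  -303.7355 ]
 [ 464.1943  -305.3917 ]
 [ 465.99454 -270.788  ]
 [ 434.15994 -269.1318 ]]
[172 152  99  72 111 147 160 161 157 157] [155 155 154 157 156 127  95  92  96  99  99 108]
```

```bash
python3 - <<'E'
from h import *
im=cv2.imread("pics/w1.png").astype(int); c=manip.capture("wrist"); 
for v in range(170,224):
    if v<182 or v>203:
        r=im[v,277:300].mean(0); y=onplane(c,288,v,.02,True)[1]; print(v,round(y,4),r.round(0),round(r[2]-r[0],1))
E
```

```text
170 -0.2619 [164. 173. 176.] 11.5
171 -0.2629 [165. 173. 176.] 11.0
172 -0.264 [165. 173. 176.] 11.1
173 -0.2651 [164. 172. 176.] 11.5
174 -0.2661 [146. 153. 156.] 10.5
175 -0.2672 [ 98. 102. 104.] 6.1
176 -0.2682 [73. 74. 76.] 2.4
177 -0.2693 [107. 108. 110.] 2.8
178 -0.2703 [146. 147. 150.] 4.0
179 -0.2714 [159. 159. 163.] 4.3
180 -0.2725 [158. 159. 163.] 4.6
181 -0.2735 [159. 159. 163.] 3.9
204 -0.2983 [155. 156. 160.] 4.1
205 -0.2994 [156. 156. 159.] 3.5
206 -0.3005 [154. 155. 158.] 3.9
207 -0.3016 [154. 155. 158.] 4.3
208 -0.3027 [155. 155. 159.] 4.0
209 -0.3038 [152. 153. 156.] 4.0
210 -0.3049 [128. 129. 132.] 3.7
211 -0.306 [ 99. 100. 102.] 2.9
212 -0.3072 [93. 93. 95.] 2.9
213 -0.3083 [94. 94. 96.] 2.9
214 -0.3094 [ 94.  97. 100.] 5.6
215 -0.3105 [ 99. 105. 108.] 8.8
216 -0.3116 [103. 110. 112.] 8.6
217 -0.3127 [104. 110. 113.] 9.0
218 -0.3139 [103. 109. 112.] 9.1
219 -0.315 [103. 109. 112.] 8.6
220 -0.3161 [102. 109. 111.] 8.9
221 -0.3172 [103. 109. 111.] 8.7
222 -0.3184 [106. 112. 115.] 8.7
223 -0.3195 [130. 137. 140.] 10.0
```

Emit:
jog_arm --series '[{"slide": [-0.0038, 0.0032, 0.03], "spin": 0, "gripper": 0}, {"slide": [0, 0, 0.03], "spin": 0, "gripper": 0}, {"slide": [0, 0, 0.03], "spin": 0, "gripper": 0}, {"slide": [0, 0, 0.03], "spin": 0, "gripper": 0}, {"slide": [0, 0, 0.03], "spin": 0, "gripper": 0}]' --squeeze 20

```text
clock: 1.98
eef_pos: [0.4477, -0.2916, 0.0494]
ee_rot: [0.0, 0.726, 0.688, -0.0]
force: [-0.1, 0.2, 0.8]
grip_width: 1.0
grasp_force: 0.0
```

Emit:
jog_arm --series '[{"slide": [0, 0, 0.019], "spin": 0, "gripper": 0}, {"slide": [0, 0, 0.01], "spin": 0, "gripper": 0}, {"slide": [0, 0, 0], "spin": 0, "gripper": 0}, {"slide": [0, 0, 0], "spin": 0, "gripper": 0}]'

```text
clock: 2.32
eef_pos: [0.4485, -0.2913, 0.0221]
ee_rot: [0.0, 0.725, 0.689, -0.0]
force: [1.1, 0.4, -0.0]
grip_width: 1.001
grasp_force: 0.0
```

Emit:
jog_arm --series '[{"slide": [0, 0, 0], "spin": 0, "gripper": 1}, {"slide": [0, 0, 0], "spin": 0, "gripper": 1}, {"slide": [0, 0, 0], "spin": 0, "gripper": 1}, {"slide": [0, 0, 0], "spin": 0, "gripper": 1}, {"slide": [0, 0, 0], "spin": 0, "gripper": 1}]'

```text
clock: 2.73
eef_pos: [0.4487, -0.2906, 0.022]
ee_rot: [0.0, 0.725, 0.689, 0.0]
force: [0.6, -0.2, 0.4]
grip_width: 0.656
grasp_force: 0.0
```

Emit:
jog_arm --series '[{"slide": [0, 0, 0], "spin": 0, "gripper": 1}, {"slide": [0, 0, 0], "spin": 0, "gripper": 1}, {"slide": [0, 0, 0], "spin": 0, "gripper": 1}, {"slide": [0, 0, 0], "spin": 0, "gripper": 1}, {"slide": [0, 0, 0], "spin": 0, "gripper": 1}]'

```text
clock: 3.15
eef_pos: [0.4484, -0.2904, 0.0214]
ee_rot: [-0.0, 0.725, 0.689, -0.0]
force: [-0.8, -0.1, 0.6]
grip_width: 0.349
grasp_force: 19.9
```

Emit:
jog_arm --series '[{"slide": [0, 0, -0.01], "spin": 0, "gripper": 1}, {"slide": [0, 0, -0.04], "spin": 0, "gripper": 1}, {"slide": [0, 0, -0.04], "spin": 0, "gripper": 1}, {"slide": [0, 0, -0.04], "spin": 0, "gripper": 1}, {"slide": [0, 0, -0.04], "spin": 0, "gripper": 1}]'

```text
clock: 3.57
eef_pos: [0.448, -0.29, 0.1937]
ee_rot: [-0.0, 0.725, 0.689, 0.0]
force: [-0.6, -0.6, -1.7]
grip_width: 0.35
grasp_force: 19.9
```

Emit:
jog_arm --series '[{"slide": [0, 0, -0.04], "spin": 0, "gripper": 1}, {"slide": [0.018, 0.035, 0], "spin": 0, "gripper": 1}, {"slide": [0.018, 0.035, 0], "spin": 0, "gripper": 1}, {"slide": [0.018, 0.035, 0], "spin": 0, "gripper": 1}, {"slide": [0.018, 0.035, 0], "spin": 0, "gripper": 1}]'

```text
clock: 3.98
eef_pos: [0.5932, -0.2246, 0.2324]
ee_rot: [0.0, 0.725, 0.689, 0.0]
force: [0.7, -1.0, -1.3]
grip_width: 0.344
grasp_force: 19.9
```

Emit:
jog_arm --series '[{"slide": [0.018, 0.035, 0], "spin": 0, "gripper": 1}, {"slide": [0, 0, 0], "spin": 0, "gripper": 1}, {"slide": [0, 0, 0], "spin": 0, "gripper": 1}, {"slide": [0, 0, 0], "spin": 0, "gripper": 1}]'

```text
clock: 4.32
eef_pos: [0.6273, -0.2094, 0.2314]
ee_rot: [-0.0, 0.725, 0.689, -0.0]
force: [-0.2, 0.7, -1.2]
grip_width: 0.343
grasp_force: 19.9
```

```bash
python3 -c "
from h import *
s=manip.state(); print(s['clock'],s['eef_pos'],yaw(),s['force'],s['grip_width'])
c=manip.capture('wrist'); np.save('w2.npy',np.r_[c['xyz'],c['attitude']])
print(c['xyz'])
cv2.imwrite('pics/w2.png',c['color'][:,:,::-1]); cv2.imwrite('pics/w2x.png',cv2.resize(c['color'][60:360,80:480,::-1],(800,600),interpolation=cv2.INTER_CUBIC))"
```

```text
4.3167 [ 0.6273108  -0.20936035  0.23138927] 1.5205722232618568 [-0.1931109   0.70751818 -1.1539936 ] 0.34288903739450505
[ 0.63340705 -0.13455073  0.38592369]
```

View pics/w2x.png

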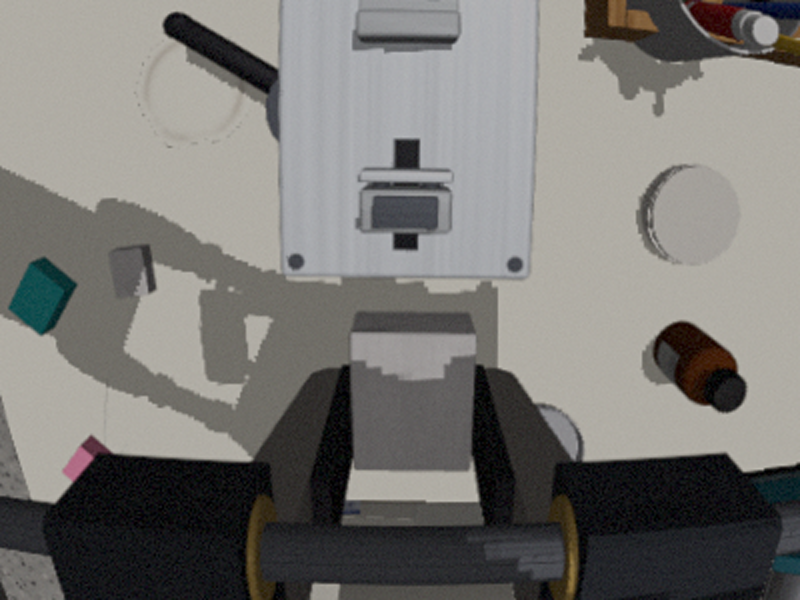

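The view (crop coordinates, 2x) shows the deck's -y corners at (286,277) and (530,277), and the fence foot at about y=42 across x=357–460. The jaw pad's front edge is at (360–452,170), the handle runs from (275,85) to its tip at (177,22), and the held block's top spans (352,333) to (470,470).

```bash
python3 - <<'E'
from h import *
c=manip.capture("wrist"); a=np.load("w2.npy"); c["xyz"],c["attitude"]=a[:3],a[3:]
P=lambda x,y,z:onplane(c,80+x/2,60+y/2,z,True)[:2]
for n,p in dict(Fm=(286,277,.085),Bm=(530,277,.085),Ft=(284,40,.085),Bt=(538,40,.085),fenL=(357,42,.085),fenR=(460,40,.085),fenTL=(359,10,.109),fenTR=(460,10,.109),jawL=(360,170,.111),jawR=(452,170,.111),slotT=(395,139,.085),slotTr=(419,139,.085),slotB=(395,249,.085),slotBr=(418,249,.085),
 hTip=(166,22,.059),hTip2=(180,12,.059),hA=(275,93,.059),hB=(277,68,.059),b1=(352,333,.230),b2=(475,330,.230),b3=(355,470,.230),b4=(470,470,.230)).items(): print(n,P(*p).round(4))
im=cv2.imread("pics/w2.png").astype(int)
for u0 in(285,):
  for v in list(range(60,90))+list(range(140,153)): print(v,im[v,270:300].mean(0).mean().round(0),end="; ")
E
```

```text
Fm [ 0.569  -0.2029]
Bm [ 0.6862 -0.2088]
Ft [ 0.5764 -0.0905]
Bt [ 0.6931 -0.0965]
fenL [ 0.6101 -0.0945]
fenR [ 0.657  -0.0959]
fenTL [ 0.6135 -0.0838]
fenTR [ 0.6558 -0.0859]
jawL [ 0.6103 -0.1524]
jawR [ 0.6491 -0.1544]
slotT [ 0.6251 -0.1406]
slotTr [ 0.636  -0.1412]
slotB [ 0.6223 -0.1922]
slotBr [ 0.6331 -0.1927]
hTip [ 0.5089 -0.069 ]
hTip2 [ 0.517  -0.0648]
hA [ 0.5654 -0.1135]
hB [ 0.5671 -0.1008]
b1 [ 0.6155 -0.1854]
b2 [ 0.6467 -0.1862]
b3 [ 0.613  -0.2253]
b4 [ 0.6447 -0.2268]
60 152.0; 61 153.0; 62 154.0; 63 153.0; 64 144.0; 65 131.0; 66 143.0; 67 151.0; 68 152.0; 69 153.0; 70 153.0; 71 152.0; 72 152.0; 73 153.0; 74 152.0; 75 150.0; 76 138.0; 77 110.0; 78 70.0; 79 46.0; 80 46.0; 81 71.0; 82 104.0; 83 105.0; 84 109.0; 85 133.0; 86 171.0; 87 174.0; 88 173.0; 89 173.0; 140 113.0; 141 113.0; 142 112.0; 143 108.0; 144 97.0; 145 130.0; 146 169.0; 147 176.0; 148 172.0; 149 168.0; 150 145.0; 151 74.0; 152 51.0;
```

Emit:
jog_arm --series '[{"slide": [0.0275, -0.0003, 0], "spin": 0, "gripper": 1}, {"slide": [0.0275, -0.0003, 0], "spin": 0, "gripper": 1}, {"slide": [0.0275, -0.0003, 0], "spin": 0, "gripper": 1}, {"slide": [0, 0, 0], "spin": 0, "gripper": 1}, {"slide": [0, 0, 0], "spin": 0, "gripper": 1}]'

```text
clock: 4.83
eef_pos: [0.6305, -0.1267, 0.2322]
ee_rot: [0.0, 0.725, 0.689, 0.0]
force: [-0.3, 0.1, -1.0]
grip_width: 0.345
grasp_force: 19.9
```

Emit:
jog_arm --series '[{"slide": [0, 0, 0.03], "spin": 0, "gripper": 1}, {"slide": [0, 0, 0.03], "spin": 0, "gripper": 1}, {"slide": [0, 0, 0.02], "spin": 0, "gripper": 1}, {"slide": [0, 0, 0], "spin": 0, "gripper": 1}, {"slide": [0, 0, 0], "spin": 0, "gripper": 1}]'

```text
clock: 5.25
eef_pos: [0.6299, -0.1281, 0.1508]
ee_rot: [-0.001, 0.725, 0.688, -0.001]
force: [-0.5, 0.0, -0.6]
grip_width: 0.349
grasp_force: 19.9
```

```bash
python3 -c "
from h import *
s=manip.state(); print(s['clock'],s['eef_pos'],yaw(),s['force'],s['grip_width'])
c=manip.capture('wrist'); np.save('w3.npy',np.r_[c['xyz'],c['attitude']])
cv2.imwrite('pics/w3.png',c['color'][:,:,::-1]); cv2.imwrite('pics/w3x.png',cv2.resize(c['color'][60:360,80:480,::-1],(800,600),interpolation=cv2.INTER_CUBIC))"
```

```text
5.25 [ 0.62994928 -0.12813804  0.15077008] 1.5183764319748274 [-0.46621337  0.02112987 -0.56512962] 0.34935696353588463
```

View pics/w3x.png

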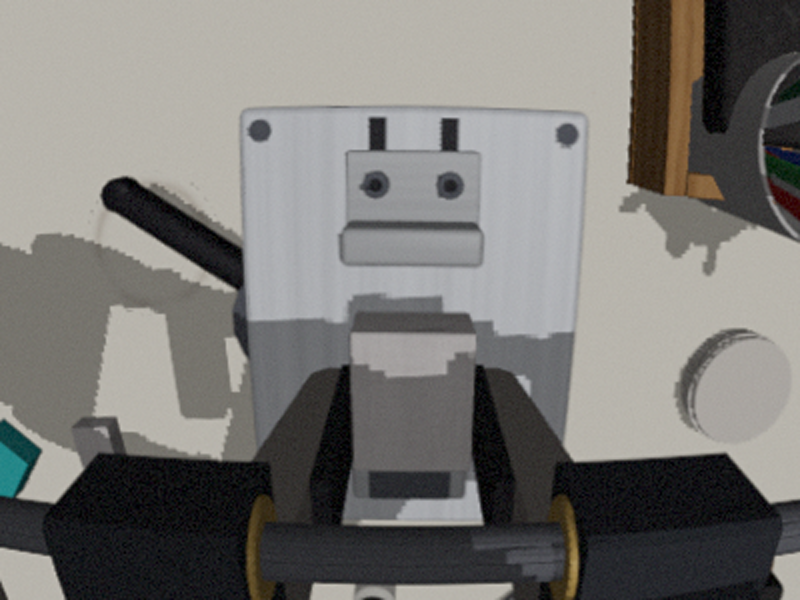

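The view shows the held block at (413,400) lined up in x with the fence (340–483, front edge at y≈265). The deck's +y corners are at (241,108) and (587,113), and the handle tip is at (122,193).

```bash
python3 - <<'E'
from h import *
c=manip.capture("wrist"); a=np.load("w3.npy"); c["xyz"],c["attitude"]=a[:3],a[3:]
P=lambda x,y,z:onplane(c,80+x/2,60+y/2,z,True)[:2]
q={}
for n,p in dict(Fp=(241,108,.085),Bp=(587,113,.085),fL=(342,263,.109),fR=(483,264,.109),b1=(352,333,.1495),b2=(475,330,.1495),b3=(355,470,.1495),b4=(470,470,.1495),tip=(122,193,.059)).items(): q[n]=P(*p);print(n,q[n].round(4))
x=q["Bp"]-q["Fp"]; y=np.arctan2(x[1],x[0]); yx=np.array([-np.sin(y),np.cos(y)]); ctr=(q["Bp"]+q["Fp"])/2-.08*yx
print("yaw",y,"len",np.hypot(*x),"centre",ctr,"fence rel",[(q[k]-ctr)@yx for k in("fL","fR")],"block c",sum(q[k] for k in("b1","b2","b3","b4"))/4)
E
```

```text
Fp [ 0.578 -0.043]
Bp [ 0.696  -0.0508]
fL [ 0.6121 -0.0944]
fR [ 0.6557 -0.097 ]
b1 [ 0.6182 -0.1041]
b2 [ 0.6493 -0.1049]
b3 [ 0.6156 -0.1439]
b4 [ 0.6473 -0.1455]
tip [ 0.5172 -0.07  ]
yaw -0.06631895764334872 len 0.11826574017883788 centre [ 0.63168288 -0.12671234] fence rel [np.float64(0.030967023525835947), np.float64(0.031289706218854955)] block c [ 0.63261032 -0.12462223]
```

Emit:
jog_arm --series '[{"slide": [0, 0, 0.02], "spin": 0.5, "gripper": 1}, {"slide": [0, 0, 0.014], "spin": 0, "gripper": 1}, {"slide": [0, 0, 0.006], "spin": 0, "gripper": 1}, {"slide": [0, 0, 0], "spin": 0, "gripper": 1}, {"slide": [0, 0, 0], "spin": 0, "gripper": 1}]'

```text
clock: 5.77
eef_pos: [0.6311, -0.127, 0.1116]
ee_rot: [-0.0, 0.728, 0.686, -0.0]
force: [0.3, -0.2, -1.5]
grip_width: 0.344
grasp_force: 19.9
```

Emit:
jog_arm --series '[{"slide": [0, 0, 0.0015], "spin": 0, "gripper": 1}, {"slide": [0, 0, 0.001], "spin": 0, "gripper": 1}, {"slide": [0, 0, 0], "spin": 0, "gripper": 1}, {"slide": [0, 0, 0], "spin": 0, "gripper": 1}]'

```text
clock: 6.1
eef_pos: [0.6313, -0.127, 0.1093]
ee_rot: [0.0, 0.728, 0.686, 0.0]
force: [0.1, -0.3, -1.5]
grip_width: 0.346
grasp_force: 19.9
```

Emit:
jog_arm --series '[{"slide": [0, 0, 0.001], "spin": 0, "gripper": 1}, {"slide": [0, 0, 0.001], "spin": 0, "gripper": 1}, {"slide": [0, 0, 0], "spin": 0, "gripper": 1}, {"slide": [0, 0, 0], "spin": 0, "gripper": 1}]'

```text
clock: 6.43
eef_pos: [0.631, -0.1269, 0.1068]
ee_rot: [-0.0, 0.728, 0.686, -0.0]
force: [0.4, -0.4, -1.3]
grip_width: 0.346
grasp_force: 19.9
```

Emit:
jog_arm --series '[{"slide": [0, 0, 0.001], "spin": 0, "gripper": 1}, {"slide": [0, 0, 0], "spin": 0, "gripper": 1}, {"slide": [0, 0, 0], "spin": 0, "gripper": 1}]'

```text
clock: 6.68
eef_pos: [0.6312, -0.127, 0.1064]
ee_rot: [0.0, 0.728, 0.686, 0.0]
force: [-0.5, -0.7, 2.2]
grip_width: 0.353
grasp_force: 19.9
```

Emit:
jog_arm --series '[{"slide": [0, 0, 0], "spin": 0, "gripper": 0.5}, {"slide": [0, 0, 0], "spin": 0, "gripper": 0.5}, {"slide": [0, 0, 0], "spin": 0, "gripper": 0.3}, {"slide": [0, 0, 0], "spin": 0, "gripper": 0.3}, {"slide": [0, 0, 0], "spin": 0, "gripper": 0.3}]'

```text
clock: 7.1
eef_pos: [0.631, -0.1269, 0.1058]
ee_rot: [-0.0, 0.728, 0.686, 0.0]
force: [0.7, -0.9, -0.8]
grip_width: 0.684
grasp_force: 0.0
```

Emit:
jog_arm --series '[{"slide": [0, 0, -0.01], "spin": 0, "gripper": 0.3}, {"slide": [0, 0, -0.03], "spin": 0, "gripper": 0.3}, {"slide": [0, 0, -0.03], "spin": 0, "gripper": 0.3}, {"slide": [0, 0, -0.03], "spin": 0, "gripper": 0.3}, {"slide": [0, 0, 0], "spin": 0, "gripper": 0.3}]'

```text
clock: 7.52
eef_pos: [0.6347, -0.1283, 0.2148]
ee_rot: [0.006, 0.728, 0.686, 0.003]
force: [0.6, -0.4, 1.2]
grip_width: 0.704
grasp_force: 0.0
```

```bash
python3 -c "
from h import *
s=manip.state(); print(s['clock'],s['eef_pos'],yaw(),s['force'],s['grip_width'],s['joint_positions'])
c=manip.capture('wrist'); np.save('w4.npy',np.r_[c['xyz'],c['attitude']])
cv2.imwrite('pics/w4.png',c['color'][:,:,::-1]); cv2.imwrite('pics/w4x.png',cv2.resize(c['color'][60:360,80:480,::-1],(800,600),interpolation=cv2.INTER_CUBIC))"
```

```text
7.5167 [ 0.63468865 -0.12832847  0.21481806] 1.511524554684799 [ 0.640302   -0.40221997  1.16064837] 0.7037189785437377 [-3.85774186e-01  3.45052672e-01  1.40816369e+00  7.07377280e-05
  1.37508939e+00 -3.26542159e-01]
```

View pics/w4x.png

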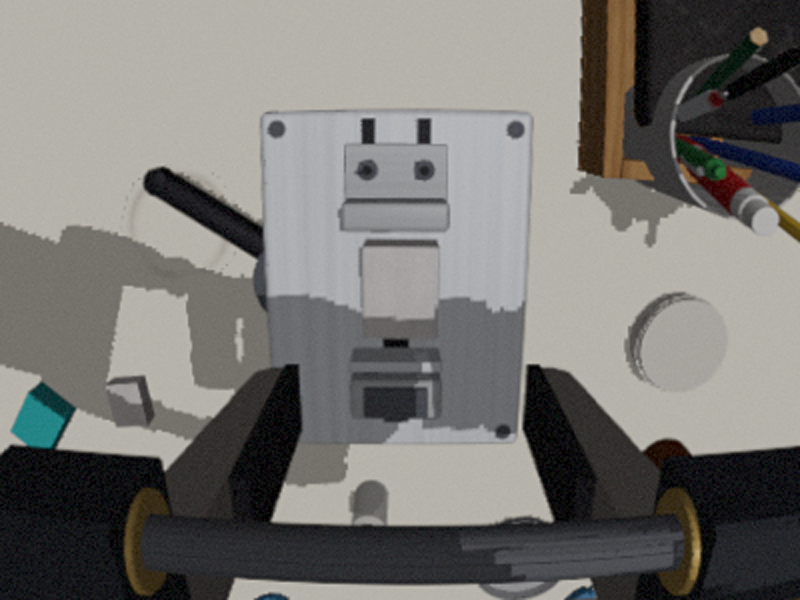

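The block lies square between the jaw (395,360) and the fence (395,215), released at (400,280). Next is the handle. First I'll check clearance to the tall grey box and plan the approach with the tool turned to the handle's angle.

```bash
python3 - <<'E'
from h import *
ci=manip.capture("side")
for p in((210,190),(280,186),(215,125)): print(p,onplane(ci,*p,.0).round(3),onplane(ci,*p,.15).round(3))
c=manip.capture("wrist"); a=np.load("w4.npy"); c["xyz"],c["attitude"]=a[:3],a[3:]
P=lambda x,y,z:onplane(c,80+x/2,60+y/2,z,True)[:2]
q=[P(*p) for p in((262,112,.085),(532,114,.085),(275,442,.085),(517,442,.085))]
ctr=sum(q)/4; x=q[1]+q[3]-q[0]-q[2]; psi=np.arctan2(x[1],x[0]); print("ctr",ctr,"psi",psi)
ax=ctr-.045*np.array([np.cos(psi),np.sin(psi)]); t=P(157,181,.059); b=P(262,244,.059); print("axis",ax,"tip",t,"bar",b)
for d in(t-ax,b-ax,t-b):
    d=np.array([[np.cos(psi),np.sin(psi)],[-np.sin(psi),np.cos(psi)]])@d; print("a",np.arctan2(d[1],-d[0]),np.hypot(*d))
k=[P(*p,.105) for p in((363,246),(440,243),(363,333),(437,336))]; print("block",sum(k)/4)
plan([.5394,-.0569,.2],.911,g=1)
E
```

```text
(210, 190) [ 0.4    0.182 -0.   ] [ 0.394 -0.136  0.15 ]
(280, 186) [0.592 0.169 0.   ] [ 0.527 -0.145  0.15 ]
(215, 125) [ 0.455  0.783 -0.   ] [0.431 0.281 0.15 ]
ctr [ 0.631434  -0.1262836] psi -0.0661712349313962
axis [ 0.58653248 -0.12330807] tip [ 0.51506753 -0.07027224] bar [ 0.56634613 -0.10658141]
a 0.5722698959491602 0.08899460440454389
a 0.6257743629782628 0.02621583850611251
a 0.5499546208998523 0.06283192495958938
block [ 0.63396089 -0.12232974]
from [ 0.6311 -0.1269  0.2063] yaw 1.5115 rows 6
{"slide":[0.0107,-0.0159,0.0011],"spin":5.73,"gripper":1},
{"slide":[0.0091,-0.0169,0.0011],"spin":5.73,"gripper":1},
{"slide":[0.0074,-0.0178,0.0011],"spin":5.73,"gripper":1},
{"slide":[0.0056,-0.0184,0.0011],"spin":5.73,"gripper":1},
{"slide":[0.0037,-0.0189,0.0011],"spin":5.73,"gripper":1}

{"slide":[0.0018,-0.0191,0.0011],"spin":5.73,"gripper":1},
```

Emit:
jog_arm --series '[{"slide": [0.0107, -0.0159, 0.001], "spin": 5.73, "gripper": 1}, {"slide": [0.0091, -0.0169, 0.001], "spin": 5.73, "gripper": 1}, {"slide": [0.0074, -0.0178, 0.001], "spin": 5.73, "gripper": 1}, {"slide": [0.0056, -0.0184, 0.001], "spin": 5.73, "gripper": 1}, {"slide": [0.0037, -0.0189, 0.001], "spin": 5.73, "gripper": 1}]'

```text
clock: 8.08
eef_pos: [0.5527, -0.0676, 0.1987]
ee_rot: [-0.001, 0.876, 0.482, -0.001]
force: [0.1, 0.9, 0.6]
grip_width: 0.361
grasp_force: 0.0
```

Emit:
jog_arm --series '[{"slide": [0.0018, -0.0191, 0.001], "spin": 5.73, "gripper": 1}, {"slide": [0, 0, 0], "spin": 0, "gripper": 1}, {"slide": [0, 0, 0], "spin": 0, "gripper": 1}, {"slide": [0, 0, 0], "spin": 0, "gripper": 1}, {"slide": [0, 0, 0], "spin": 0, "gripper": 1}]'

```text
clock: 8.5
eef_pos: [0.54, -0.0575, 0.1996]
ee_rot: [-0.0, 0.898, 0.441, -0.0]
force: [-0.0, 1.2, -0.3]
grip_width: 0.014
grasp_force: 0.0
```

```bash
cat >> h.py <<'E'
AX=np.array([.5864,-.1235]); PSI=-.062
def knob():
    s=manip.state(); p=np.array(s["eef_pos"]); F=np.array(s["force"]); M=np.array(s["wrist_torque"]); d=p[:2]-AX
    cs,sn=np.cos(PSI),np.sin(PSI); ds=np.array([cs*d[0]+sn*d[1],-sn*d[0]+cs*d[1]]); y=yaw(); a=PSI+np.pi/2-y
    r=ds@[-np.cos(a),np.sin(a)]; t=ds@[np.sin(a),np.cos(a)]; tx=np.array([np.cos(y),np.sin(y)])
    print("clk %.2f p %s yaw %.3f tool-a %.3f r %.4f t %.4f F %s Ftan %.2f Mz %.3f knobtau(F only) %.3f (+M) %.3f (-M) %.3f"%(s["clock"],p.round(4),y,a,r,t,F.round(2),F[:2]@tx,M[2],-(d[0]*F[1]-d[1]*F[0]),-(d[0]*F[1]-d[1]*F[0])-M[2],-(d[0]*F[1]-d[1]*F[0])+M[2]), "M",M.round(2))
    return a,r,t
E
python3 -c "
from h import *
knob(); print(manip.state()['joint_positions'],manip.state()['grip_width'])"
```

```text
clk 8.50 p [ 0.54   -0.0575  0.1996] yaw 0.912 tool-a 0.596 r 0.0771 t 0.0238 F [-0.02  1.16 -0.25] Ftan 0.91 Mz -0.001 knobtau(F only) 0.053 (+M) 0.054 (-M) 0.051 M [-0.03 -0.06 -0.  ]
[-3.28630869e-01  1.02409376e-01  1.72323512e+00 -1.50582052e-04
  1.31616862e+00  3.29834397e-01] 0.013681618352415985
```

Emit:
jog_arm --series '[{"slide": [0.002, 0, 0.035], "spin": 0, "gripper": 1}, {"slide": [0, 0, 0.035], "spin": 0, "gripper": 1}, {"slide": [0, 0, 0.03], "spin": 0, "gripper": 1}, {"slide": [0, 0, 0.02], "spin": 0, "gripper": 1}, {"slide": [0, 0, 0], "spin": 0, "gripper": 1}]'

```text
clock: 8.92
eef_pos: [0.5374, -0.0547, 0.0748]
ee_rot: [-0.003, 0.898, 0.44, -0.003]
force: [-0.7, -0.2, 0.0]
grip_width: 0.005
grasp_force: 0.0
```

Emit:
jog_arm --series '[{"slide": [0, 0, 0.01], "spin": 0, "gripper": 1}, {"slide": [0, 0, 0.0076], "spin": 0, "gripper": 1}, {"slide": [0, 0, 0], "spin": 0, "gripper": 1}, {"slide": [0, 0, 0], "spin": 0, "gripper": 1}]'

```text
clock: 9.25
eef_pos: [0.5414, -0.0556, 0.063]
ee_rot: [0.0, 0.898, 0.44, 0.0]
force: [-0.2, -0.2, 0.1]
grip_width: 0.006
grasp_force: 0.0
```

Emit:
jog_arm --series '[{"slide": [-0.002, 0, 0], "spin": 0, "gripper": 1}, {"slide": [-0.002, 0, 0], "spin": 0, "gripper": 1}, {"slide": [-0.002, 0, 0], "spin": 0, "gripper": 1}, {"slide": [0, 0, 0], "spin": 0, "gripper": 1}]'

```text
clock: 9.58
eef_pos: [0.5371, -0.0605, 0.0628]
ee_rot: [0.0, 0.898, 0.44, 0.0]
force: [0.6, 0.9, 0.3]
grip_width: 0.001
grasp_force: 0.0
```

```bash
python3 -c "
from h import *
knob()"
```

```text
clk 9.58 p [ 0.5371 -0.0605  0.0628] yaw 0.911 tool-a 0.598 r 0.0776 t 0.0196 F [0.58 0.89 0.33] Ftan 1.06 Mz -0.052 knobtau(F only) 0.080 (+M) 0.132 (-M) 0.028 M [ 0.    0.   -0.05]
```

Emit:
jog_arm --series '[{"slide": [-0.0041, -0.0008, 0], "spin": -3, "gripper": 1}, {"slide": [-0.0041, -0.0008, 0], "spin": -3, "gripper": 1}, {"slide": [-0.0041, -0.0008, 0], "spin": -3, "gripper": 1}, {"slide": [-0.0041, -0.0008, 0], "spin": -3, "gripper": 1}]'

```text
clock: 9.92
eef_pos: [0.526, -0.0708, 0.0627]
ee_rot: [-0.001, 0.847, 0.532, 0.002]
force: [2.3, 6.9, -0.5]
grip_width: 0.009
grasp_force: 3.2
```

```bash
python3 -c "
from h import *
knob()"
```

```text
clk 9.92 p [ 0.526  -0.0708  0.0627] yaw 1.123 tool-a 0.386 r 0.0773 t 0.0213 F [ 2.34  6.87 -0.54] Ftan 7.20 Mz -0.038 knobtau(F only) 0.538 (+M) 0.576 (-M) 0.500 M [ 1.04 -0.54 -0.04]
```

Emit:
jog_arm --series '[{"slide": [0, 0, 0], "spin": 0, "gripper": 1}, {"slide": [0, 0, 0], "spin": 0, "gripper": 1}]'

```text
clock: 10.08
eef_pos: [0.5256, -0.0714, 0.0626]
ee_rot: [-0.0, 0.847, 0.531, 0.001]
force: [0.6, 4.0, 1.5]
grip_width: 0.004
grasp_force: 2.1
```

```bash
python3 -c "
from h import *
knob()"
```

```text
clk 10.08 p [ 0.5256 -0.0714  0.0626] yaw 1.119 tool-a 0.390 r 0.0774 t 0.0203 F [0.62 3.97 1.5 ] Ftan 3.85 Mz 0.013 knobtau(F only) 0.274 (+M) 0.261 (-M) 0.287 M [ 0.7  -0.2   0.01]
```

Emit:
jog_arm --series '[{"slide": [-0.0041, -0.001, 0], "spin": -3, "gripper": 1}, {"slide": [-0.0041, -0.001, 0], "spin": -3, "gripper": 1}, {"slide": [-0.0041, -0.001, 0], "spin": -3, "gripper": 1}, {"slide": [-0.0041, -0.001, 0], "spin": -3, "gripper": 1}, {"slide": [-0.0041, -0.001, 0], "spin": -3, "gripper": 1}]'

```text
clock: 10.5
eef_pos: [0.5142, -0.0885, 0.0626]
ee_rot: [-0.0, 0.77, 0.638, 0.001]
force: [2.3, 6.0, 1.1]
grip_width: 0.002
grasp_force: 3.3
```

```bash
python3 -c "
from h import *
knob()"
```

```text
clk 10.50 p [ 0.5142 -0.0885  0.0626] yaw 1.384 tool-a 0.125 r 0.0775 t 0.0209 F [2.32 6.01 1.15] Ftan 6.34 Mz 0.028 knobtau(F only) 0.515 (+M) 0.488 (-M) 0.543 M [ 1.05 -0.47  0.03]
```

Emit:
jog_arm --series '[{"slide": [-0.0041, -0.001, 0], "spin": -3, "gripper": 1}, {"slide": [-0.0041, -0.001, 0], "spin": -3, "gripper": 1}, {"slide": [-0.0041, -0.001, 0], "spin": -3, "gripper": 1}]'

```text
clock: 10.75
eef_pos: [0.5096, -0.1004, 0.0626]
ee_rot: [-0.0, 0.718, 0.696, 0.001]
force: [1.6, 6.7, 0.5]
grip_width: 0.007
grasp_force: 3.2
```

```bash
python3 -c "
from h import *
knob()"
```

```text
clk 10.75 p [ 0.5096 -0.1004  0.0626] yaw 1.541 tool-a -0.032 r 0.0774 t 0.0208 F [1.62 6.7  0.48] Ftan 6.74 Mz -0.032 knobtau(F only) 0.552 (+M) 0.584 (-M) 0.519 M [ 1.07 -0.52 -0.03]
```

Emit:
jog_arm --series '[{"slide": [-0.0041, -0.001, 0], "spin": -3, "gripper": 1}, {"slide": [-0.0041, -0.001, 0], "spin": -3, "gripper": 1}, {"slide": [-0.0041, -0.001, 0], "spin": -3, "gripper": 1}, {"slide": [-0.0041, -0.001, 0], "spin": -3, "gripper": 1}]'

```text
clock: 11.08
eef_pos: [0.5066, -0.1168, 0.0626]
ee_rot: [-0.0, 0.641, 0.768, 0.001]
force: [3.2, 6.8, 1.4]
grip_width: 0.007
grasp_force: 3.3
```

```bash
python3 -c "
from h import *
knob()"
```

```text
clk 11.08 p [ 0.5066 -0.1168  0.0626] yaw 1.750 tool-a -0.241 r 0.0773 t 0.0208 F [3.24 6.8  1.39] Ftan 6.11 Mz 0.011 knobtau(F only) 0.564 (+M) 0.553 (-M) 0.575 M [ 1.22 -0.7   0.01]
```

Emit:
jog_arm --series '[{"slide": [-0.0027, -0.0007, 0], "spin": -2, "gripper": 1}, {"slide": [-0.0014, -0.0003, 0], "spin": -1, "gripper": 1}, {"slide": [-0.0014, -0.0003, 0], "spin": -1, "gripper": 1}]'

```text
clock: 11.33
eef_pos: [0.5064, -0.1224, 0.0626]
ee_rot: [-0.0, 0.614, 0.789, 0.001]
force: [2.3, 7.3, 1.5]
grip_width: 0.004
grasp_force: 3.1
```

```bash
python3 -c "
from h import *
knob()"
```

```text
clk 11.33 p [ 0.5064 -0.1224  0.0626] yaw 1.818 tool-a -0.309 r 0.0773 t 0.0207 F [2.33 7.32 1.48] Ftan 6.53 Mz -0.022 knobtau(F only) 0.588 (+M) 0.610 (-M) 0.566 M [ 1.17 -0.58 -0.02]
```

Emit:
jog_arm --series '[{"slide": [-0.0014, -0.0003, 0], "spin": -1, "gripper": 1}, {"slide": [-0.0014, -0.0003, 0], "spin": -1, "gripper": 1}, {"slide": [-0.0014, -0.0003, 0], "spin": -1, "gripper": 1}]'

```text
clock: 11.58
eef_pos: [0.5065, -0.1265, 0.0626]
ee_rot: [-0.0, 0.594, 0.805, 0.001]
force: [1.9, 7.7, 1.6]
grip_width: 0.009
grasp_force: 3.2
```

```bash
python3 -c "
from h import *
knob()"
```

```text
clk 11.58 p [ 0.5065 -0.1265  0.0626] yaw 1.871 tool-a -0.362 r 0.0772 t 0.0207 F [1.9  7.7  1.59] Ftan 6.79 Mz 0.008 knobtau(F only) 0.609 (+M) 0.601 (-M) 0.618 M [ 1.25 -0.56  0.01]
```

Emit:
jog_arm --series '[{"slide": [-0.0014, -0.0003, 0], "spin": -1, "gripper": 1}, {"slide": [-0.0014, -0.0003, 0], "spin": -1, "gripper": 1}]'

```text
clock: 11.75
eef_pos: [0.5067, -0.1293, 0.0626]
ee_rot: [-0.0, 0.579, 0.815, 0.001]
force: [1.2, 7.1, 2.5]
grip_width: 0.009
grasp_force: 3.2
```

```bash
python3 -c "
from h import *
knob()"
```

```text
clk 11.75 p [ 0.5067 -0.1293  0.0626] yaw 1.906 tool-a -0.397 r 0.0772 t 0.0207 F [1.17 7.12 2.47] Ftan 6.34 Mz -0.010 knobtau(F only) 0.560 (+M) 0.570 (-M) 0.551 M [ 1.25 -0.41 -0.01]
```

```bash
cat >> h.py <<'E'
def k2():
    a,r,t=knob(); s=manip.state(); M=s["wrist_torque"]; F=np.array([-M[1],M[0]])/.172; d=np.array(s["eef_pos"])[:2]-AX
    print("   a %.3f tauM %.3f"%(a,-(d[0]*F[1]-d[1]*F[0])))
E
sed -i 's/^    print("clk.*$/    print("clk %.2f a %.3f r %.4f t %.4f F %s Ftan %.2f tau %.3f"%(s["clock"],a,r,t,F.round(2),F[:2]@tx,-(d[0]*F[1]-d[1]*F[0])))/' h.py
```

Emit:
jog_arm --series '[{"slide": [-0.0014, -0.0003, 0], "spin": -1, "gripper": 1}, {"slide": [-0.0014, -0.0003, 0], "spin": -1, "gripper": 1}]'

```text
clock: 11.92
eef_pos: [0.507, -0.1321, 0.0626]
ee_rot: [-0.0, 0.565, 0.825, 0.001]
force: [1.1, 6.4, 2.5]
grip_width: 0.002
grasp_force: 3.2
```

```bash
python3 -c "
from h import *
k2()"
```

```text
clk 11.92 a -0.432 r 0.0771 t 0.0207 F [1.14 6.39 2.53] Ftan 5.55 tau 0.497
   a -0.432 tauM 0.573
```

Emit:
jog_arm --series '[{"slide": [-0.0014, -0.0003, 0], "spin": -1, "gripper": 1}, {"slide": [-0.0014, -0.0003, 0], "spin": -1, "gripper": 1}]'

```text
clock: 12.08
eef_pos: [0.5073, -0.1349, 0.0625]
ee_rot: [-0.001, 0.551, 0.835, 0.001]
force: [0.9, 6.8, 2.6]
grip_width: 0.007
grasp_force: 3.2
```

```bash
python3 -c "
from h import *
k2()"
```

```text
clk 12.08 a -0.467 r 0.0772 t 0.0207 F [0.86 6.76 2.65] Ftan 5.87 tau 0.525
   a -0.467 tauM 0.582
```

Emit:
jog_arm --series '[{"slide": [-0.0014, -0.0003, 0], "spin": -1, "gripper": 1}, {"slide": [-0.0014, -0.0003, 0], "spin": -1, "gripper": 1}]'

```text
clock: 12.25
eef_pos: [0.5078, -0.1377, 0.0625]
ee_rot: [-0.001, 0.536, 0.844, 0.001]
force: [1.0, 7.0, 3.2]
grip_width: 0.005
grasp_force: 3.2
```

```bash
python3 -c "
from h import *
k2()"
```

```text
clk 12.25 a -0.502 r 0.0772 t 0.0207 F [0.96 6.96 3.2 ] Ftan 5.89 tau 0.533
   a -0.502 tauM 0.558
```

Emit:
jog_arm --series '[{"slide": [-0.0014, -0.0003, 0], "spin": -1, "gripper": 1}, {"slide": [-0.0007, -0.0002, 0], "spin": -0.5, "gripper": 1}]'

```text
clock: 12.42
eef_pos: [0.5081, -0.1398, 0.0624]
ee_rot: [-0.001, 0.525, 0.851, 0.001]
force: [0.2, 7.0, 2.7]
grip_width: 0.008
grasp_force: 3.1
```

```bash
python3 -c "
from h import *
k2()"
```

```text
clk 12.42 a -0.528 r 0.0773 t 0.0206 F [0.18 6.96 2.68] Ftan 6.14 tau 0.542
   a -0.528 tauM 0.545
```

Emit:
jog_arm --series '[{"slide": [-0.0014, -0.0003, 0], "spin": -1, "gripper": 1}, {"slide": [-0.0007, -0.0002, 0], "spin": -0.5, "gripper": 1}]'

```text
clock: 12.58
eef_pos: [0.5085, -0.1418, 0.0623]
ee_rot: [-0.001, 0.514, 0.858, 0.001]
force: [0.2, 8.3, 2.7]
grip_width: 0.005
grasp_force: 3.2
```

```bash
python3 -c "
from h import *
k2()"
```

```text
clk 12.58 a -0.554 r 0.0773 t 0.0206 F [0.2  8.27 2.7 ] Ftan 7.19 tau 0.641
   a -0.554 tauM 0.594
```

Torque may be starting to rise, so I'll take the next 1.5° in the same way.

Emit:
jog_arm --series '[{"slide": [-0.0014, -0.0003, 0], "spin": -1, "gripper": 1}, {"slide": [-0.0007, -0.0002, 0], "spin": -0.5, "gripper": 1}]'

```text
clock: 12.75
eef_pos: [0.5089, -0.1436, 0.0622]
ee_rot: [-0.001, 0.502, 0.865, 0.001]
force: [-0.9, 8.0, 4.8]
grip_width: 0.004
grasp_force: 3.7
```

```bash
python3 -c "
from h import *
k2()"
```

```text
clk 12.75 a -0.580 r 0.0773 t 0.0209 F [-0.91  7.95  4.76] Ftan 7.36 tau 0.635
   a -0.580 tauM 0.653
```

Emit:
jog_arm --series '[{"slide": [-0.0014, -0.0003, 0], "spin": -1, "gripper": 1}, {"slide": [-0.0007, -0.0002, 0], "spin": -0.5, "gripper": 1}]'

```text
clock: 12.92
eef_pos: [0.5094, -0.1454, 0.0622]
ee_rot: [-0.002, 0.491, 0.871, 0.001]
force: [-1.4, 9.6, 5.0]
grip_width: 0.003
grasp_force: 4.2
```

```bash
python3 -c "
from h import *
k2()"
```

```text
clk 12.92 a -0.606 r 0.0772 t 0.0211 F [-1.4   9.62  4.95] Ftan 8.95 tau 0.771
   a -0.606 tauM 0.730
```

Emit:
jog_arm --series '[{"slide": [-0.0014, -0.0003, 0], "spin": -1, "gripper": 1}]'

```text
clock: 13.0
eef_pos: [0.5097, -0.1465, 0.0622]
ee_rot: [-0.002, 0.483, 0.875, 0.001]
force: [-1.2, 10.3, 5.5]
grip_width: 0.006
grasp_force: 4.6
```

```bash
python3 -c "
from h import *
k2()"
```

```text
clk 13.00 a -0.624 r 0.0772 t 0.0214 F [-1.19 10.32  5.48] Ftan 9.37 tau 0.819
   a -0.624 tauM 0.787
```

Torque has risen about 0.24 N m above free turning, which is roughly 15 N at the jaw. I'll stop here, back straight off the handle and lift clear.

Emit:
jog_arm --series '[{"slide": [0.004, 0, 0], "spin": 0, "gripper": 1}, {"slide": [0.008, 0, 0], "spin": 0, "gripper": 1}, {"slide": [0.01, -0.005, 0], "spin": 0, "gripper": 1}, {"slide": [0, 0, 0], "spin": 0, "gripper": 1}, {"slide": [0, 0, 0], "spin": 0, "gripper": 1}]'

```text
clock: 13.42
eef_pos: [0.494, -0.1327, 0.0622]
ee_rot: [0.0, 0.483, 0.875, -0.0]
force: [0.5, 0.3, 0.8]
grip_width: 0.004
grasp_force: 0.0
```

Emit:
jog_arm --series '[{"slide": [0, 0, -0.03], "spin": 0, "gripper": 1}, {"slide": [0, 0, -0.04], "spin": 0, "gripper": 1}, {"slide": [0, 0, -0.04], "spin": 0, "gripper": 1}, {"slide": [0, 0, -0.03], "spin": 0, "gripper": 1}, {"slide": [0, 0, 0], "spin": 0, "gripper": 1}]'

```text
clock: 13.83
eef_pos: [0.4985, -0.1353, 0.2103]
ee_rot: [0.007, 0.483, 0.875, -0.0]
force: [0.7, -1.0, -0.2]
grip_width: 0.004
grasp_force: 0.0
```

```bash
python3 -c "
from h import *
k2()
c=manip.capture('wrist'); a=c['color'][:,:,::-1]
cv2.imwrite('pics/w5.png',cv2.resize(a,(800,600),interpolation=cv2.INTER_CUBIC))"
```

```text
clk 13.83 a -0.624 r 0.0807 t 0.0369 F [ 0.67 -1.   -0.23] Ftan -1.20 tau -0.096
   a -0.624 tauM -0.026
```

View pics/w5.png

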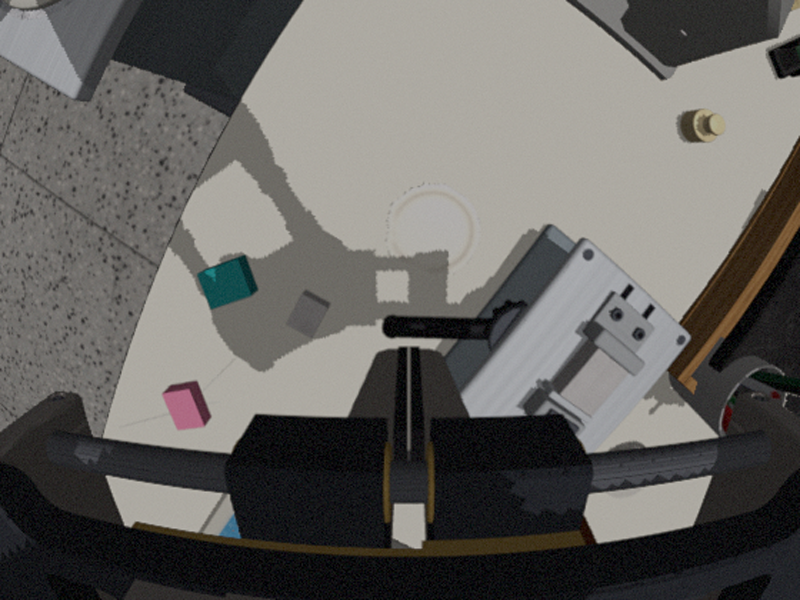

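The block at (590,375) sits square and snug between the jaw (555,400) and the fence (620,330). The handle is free at (440,327), and the small block (308,313) and brass weight (703,126) are undisturbed. I'm handing the job in.

```bash
python3 -c "
from rig import manip
print(manip.finish_job())"
```

```text
the job is handed in; nothing more can be done
None
```

I set the larger block square between jaw and fence, tightened the knob to an estimated 15 N of jaw force (judged from the rise in turning effort), let go of everything and handed the job in at about 14 s; no verdict came back.

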